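# Refit the dimmer knob of the model lighting

## Task

One dimmer of the model's lighting box has lost its knob: pick up the big loose knob, push it gently onto the bare D-shaft while turning it slowly until the flats match and it drops fully home on the nut. Then turn it down anticlockwise until it stops at the off mark, and let go. Do not lean hard on the shaft, and leave the other two dimmers and the card house as they are.

Things in the scene. Friction and masses are not known exactly. Their poses are not given: they have to be found in the camera images.
- knob: Loose knob: round, black, fluted, 42 mm across, 34 mm tall, about 60 g, standing bore-down on the table. Origin: centre of its underside; z up its axis; x from the axis to the white line on its top and side. In the underside a blind D-shaped bore 20 mm deep, 16.2 mm across, its flat 3.1 mm from the axis on the white line's side (+x). It may be gripped at any yaw.
- knob_line (a point): On the loose knob: the point its white line points at, 26 mm from the axis (5 mm outside the rim), at the height of the knob's top.
- lid_centre (a point): Centre of the dimmer box's flat top, 80 mm above the table. Grey steel box, 190 mm deep (x), 340 mm wide (y), fixed; x points to its back edge, y to its left as seen from the robot at yaw 0. Three dimmers sit in a row along y, 100 mm apart, 12 mm in front of this point; any of the three can be the bare one.
- channel: The bare dimmer: aluminium dial plate, a bush nut 24 mm across standing 4 mm over the box top, and the bare steel shaft. Origin: on the shaft axis at the box top; axes as the box's (x to its back, y left, z up). The shaft turns 270 degrees between two stops, clockwise from off, and stays where it is left.
- shaft_tip (a point): Centre of the top end of the bare upright shaft, 22 mm over the box top. Shaft: 15 mm thick, round edge of its end bevelled by 1.2 mm, one side cut to a flat 2.5 mm from the axis over its whole height. Its angle is not measured: at first the flat faces 0.4 to 2.2 rad clockwise (from above) of the off mark. Rubbing torque 0.025 N m: an unkeyed knob pressed with over 10 N drags it round.
- home (a point): Where the loose knob's origin lies when it is fully home: on the shaft axis at the top of the bush nut, 4 mm over the box top (18 mm below the shaft's tip). It only enters with its flat, on the white line's side, over the shaft's flat within about 0.15 rad, and is then keyed to the shaft with about that play either way; 0.6 mm of side clearance all round.
- off_mark (a point): On the dial plate of the bare dimmer, at the long tick of the off position, 26 mm from the axis, in direction 135 degrees anticlockwise of the box's x. The white line points at it when the dimmer is at its off stop.
- fitted_a_line (a point): One of the two fitted dimmers (knob like the loose one): the point its white line points at, 26 mm from its axis, at the height of its top (38 mm over the box top). Moves only if that dimmer is turned; it must stay.
- fitted_b_line (a point): The same for the other fitted dimmer; it must stay.
- card_house: White card model house, 50 x 75 mm, 67 mm tall, loose on the table right of the knob; a bystander. Origin: centre of its underside.

How it is judged:
On the way, in this order (a step that is already met when the one before it is completed fails the run):
1. the knob is fully home on the bare dimmer's shaft: underside within 1.5 mm of the bush nut, centred within 2 mm (z of knob in the frame of home below 0.0015 m and horizontal distance between knob and home below 0.002 m and angle between knob's own z axis and vertical below 0.08 rad), for 0.2 s.
2. the dimmer is turned down to its off stop: the white line within 6 mm of the off mark (about 13 degrees) (horizontal distance between knob_line and off_mark below 0.006 m and z of knob in the frame of home below 0.0015 m and horizontal distance between knob and home below 0.002 m), for 0.2 s.
At the end, for the whole second after the job is handed in: The knob sits on the bare dimmer's shaft, underside within 1.5 mm of the bush nut, centred within 2 mm and upright within 0.06 rad, its white line within 6 mm of the off mark (about 13 degrees), at rest and released (all of step 2 and angle between knob's own z axis and vertical below 0.06 rad and linear speed of knob below 0.01 m/s); the robot touches nothing.
It fails at once if the knob bears on the bare dimmer (shaft or nut) with more than 30 N (contact force between knob and channel above 30 N).
It fails at once if another dimmer's setting is changed (its line moves more than 4 mm) (distance of any of fitted_a_line, fitted_b_line from where it was at the start of the episode above 0.004 m).
It fails at once if the card house is pushed more than 20 mm (distance of card_house from where it was at the start of the episode above 0.02 m).
It also fails if it takes over 72 s, if anything falls off the work surface, if the arm or the gripper's body presses on something with over 40 N, if the wrist force passes 120 N, or if a joint passes its speed limit or range.

## Robot

A 7-joint arm with a two-finger parallel gripper is mounted at the origin on the work surface. World frame = base frame: x ahead of the robot, y to its left, z up, the work surface at z = 0. Lengths are in m, angles in rad, forces in N, time in s.
With the tool pointing down it reaches from about 0.4 to 0.85 m from the base axis. Payload 10.4 kg.
Tool frame: the origin (TCP) lies at the very end of the fingers, on their centre line; the grasp point (between the pads) lies 19 mm behind it; y points along the fingers, x is the direction in which the jaws open and shut, and the axes are right-handed (so a half turn about y gives the same grasp; the last joint's range is limited). The gripper opens to 87 mm and grips with 3 to 60 N. Pads are 19 mm wide; open, the fingers measure 117 mm over their backs; the gripper's body (75 mm by 190 mm) begins 51 mm behind the grasp point.
Start: joints at [-1.222, 0.332, -0.065, 1.46, 0.022, 1.35, -0.088], TCP at [0.227, 0.582, 0.223] pointing down, gripper open.
Joint ranges: [-2.6, 2.6], [-0.5, 2.12], [-1.47, 1.34], [0.16, 2.42], [-1.27, 4.41], [0.06, 2.06], [-2.6, 2.6]. Speed limits (rad/s): [2.22, 2.22, 2.79, 2.79, 3.14, 3.14, 3.14].

## Interface

Orientations are given as a unit quaternion [x, y, z, w].
In Python, from bench import readout, vision, r gives the robot as it stands.
- The arm moves only by the tool arm_command, never from a script. Its argument "targets" is a list that holds one entry, the list of rows, each a list of 6 numbers: the shift along the tool's x, y, z in m, then the turn, a rotation vector about the tool's x, y, z in degrees. A call has 1 to 12 rows; each row shifts and turns the commanded pose from where the row before left it, along the tool's axes as they then stand; what a row does not reach is not made up. A row lasts 1/12 s, in which the tool goes at most 41.7 mm and 7.16 degrees, less where a joint would pass 70% of its speed; a pose out of reach is approached as far as the arm can. A call is refused whole if a number of a shift passes 0.0417 or a number of a turn 7.16, either way. A call with a gripper value outside its range is refused whole. "hand" is the opening, from 0 (shut) to 1 (fully open), set as the call begins (left out, the last holds). The fingers move at their own pace and stop on an object; "grip_force" is the grip in N (left out, the last holds). Time passes only in rows, so rows that do not move let the fingers close. It gives the time, the measured TCP pose, the force and the opening at its end, in the units of the state.
- readout.read_state(): the state, without advancing time (a new reading comes with each control period).
- vision.camera(name): name is "side" or "top" or "wrist"; returns a dict with "pixels" (400x640x3 uint8, blue, green, red), "fovy" (degrees; the focal length in pixels is half the picture's height over the tangent of half this angle, whatever the lens; pixels are square), "cx", "cy" (the principal point, pixels), "R" (3x3) and "t" (3): a world point X has camera coordinates R X + t; the wrist camera has in their place "mount" (4x4, takes a point from camera to tool coordinates, whose origin is the TCP and whose axes are the tool frame's). Camera axes: x right, y down, z forward; pixel columns grow to the right and rows downward; lengths in m; the calibration is good to about 2 mm. A picture is of the moment at which its call begins: read the wrist's pose just before it. There is no depth.
- r.close_job(): hands the job in, once; it reports no verdict.
The state is a dict: "time": time; "joint_positions": joint angles; "joint_vel": joint speeds; "joint_torque": joint torques, N m; "ee_pos": TCP position; "eef_rot": TCP orientation; "ft_force": force on the tool from outside, world axes, zero at the start; "torque": the same for the moment, N m; "width": finger opening in m.
Only numpy, scipy, OpenCV 4.12 (cv2) and the standard library are available. Lean on these libraries where they do the work, as an engineer would, in place of code of your own. Each camera call takes 0.05 s, during which the arm holds its last target.

## Working session

There is one attempt and no reset: what is moved stays moved. The work goes in short steps, Python scripts to look and compute and a tool call to move; the robot and the scene stay as the last step left them, time stands still between calls to the robot, and variables do not carry over. Pictures are saved under pics/ and viewed, and the job is handed in when it is done.

Besides the shell and the picture viewer there is one more tool, called after "Request:" as name(argument=value, ...), one argument or row to a line, values as JSON. arm_command: Moves the arm, as the interface text tells. Its arguments: {"type":"object","properties":{"targets":{"type":"array","items":{"type":"array","items":{"type":"array","items":{"type":"number"}}}},"hand":{"type":"number"},"grip_force":{"type":"number"}},"required":["targets"]}

```bash
ls; mkdir -p pics
cat > h.py <<'E'
import numpy as np, cv2
from bench import readout, vision, r
from scipy.spatial.transform import Rotation as Ro
def snap(name,fn):
    s=readout.read_state(); c=vision.camera(name); c['state']=s
    cv2.imwrite('pics/'+fn+'.png',c['pixels']); 
    h=c['pixels'].shape[0]; c['f']=h/2/np.tan(np.radians(c['fovy'])/2)
    if 'mount' in c:
        T=np.eye(4);T[:3,:3]=Ro.from_quat(s['eef_rot']).as_matrix();T[:3,3]=s['ee_pos']
        W=T@np.array(c['mount']); c['C']=W[:3,3]; c['Rw']=W[:3,:3]
    else:
        R=np.array(c['R']);c['Rw']=R.T;c['C']=-R.T@np.array(c['t'])
    return c
def ray(c,u,v):
    d=c['Rw']@np.array([(u-c['cx'])/c['f'],(v-c['cy'])/c['f'],1]);return c['C'],d
def onplane(c,u,v,z):
    C,d=ray(c,u,v);return C+d*(z-C[2])/d[2]
def proj(c,X):
    p=c['Rw'].T@(np.array(X)-c['C']);return p[:2]/p[2]*c['f']+[c['cx'],c['cy']]
def st():
    s=readout.read_state();np.set_printoptions(precision=4,suppress=True)
    for k in s: print(k,np.array(s[k]))
E
python3 - <<'E'
from h import *
st()
for n in ['side','top','wrist']:
    c=snap(n,n+'0');print(n,c['fovy'],c['C'],c['Rw'],[k for k in c])
print(Ro.from_quat(readout.read_state()['eef_rot']).as_matrix())
E
```

```text
pics
time 0.0
joint_positions [-1.2216  0.3329 -0.0647  1.461   0.0216  1.3499 -0.0885]
joint_vel [-0.0002 -0.0004 -0.0019 -0.0017  0.0006 -0.0001  0.0017]
joint_torque [  0.0007 -62.3242   0.0252 -38.9907  -0.0613   0.0395   0.0001]
ee_pos [0.2269 0.5819 0.2218]
eef_rot [ 0.5841  0.3986 -0.3994 -0.5835]
ft_force [-0.4029 -0.6192  0.4059]
torque [0.0123 0.0404 0.0328]
width 0.08675091584003826
side 52.03996859842575 [-0.0795 -0.68    0.7911] [[ 0.7003 -0.462   0.5442]
 [-0.7139 -0.4484  0.5379]
 [-0.0045 -0.7652 -0.6438]] ['pixels', 'fovy', 'cx', 'cy', 'R', 't', 'state', 'f', 'Rw', 'C']
top 57.96988254517385 [ 0.2939 -0.0955  1.0544] [[ 0.0349 -0.9718  0.2334]
 [-0.9994 -0.0345  0.0054]
 [ 0.0028 -0.2334 -0.9724]] ['pixels', 'fovy', 'cx', 'cy', 'R', 't', 'state', 'f', 'Rw', 'C']
wrist 66.0109246747055 [0.1559 0.6103 0.3831] [[ 0.3635  0.8934  0.2642]
 [ 0.9316 -0.3485 -0.1033]
 [-0.0003  0.2837 -0.9589]] ['pixels', 'fovy', 'cx', 'cy', 'mount', 'state', 'f', 'C', 'Rw']
[[ 0.3633 -0.0003 -0.9317]
 [ 0.9317 -0.001   0.3633]
 [-0.0011 -1.     -0.0001]]
```

View pics/side0.png

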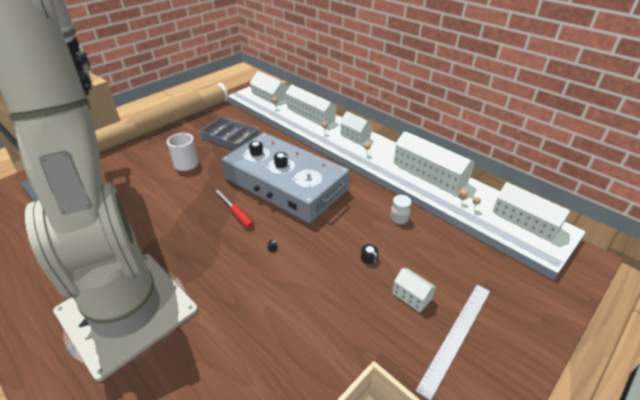

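View pics/top0.png

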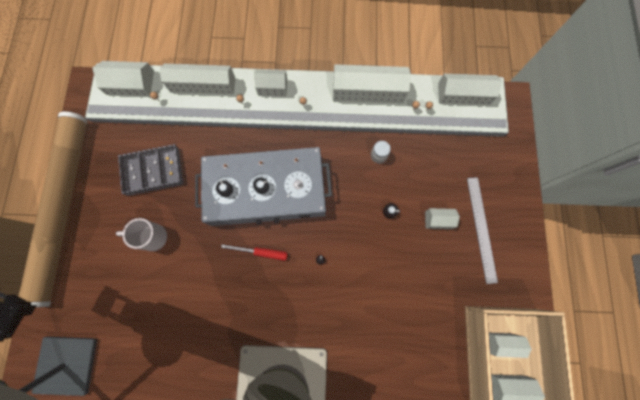

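View pics/wrist0.png

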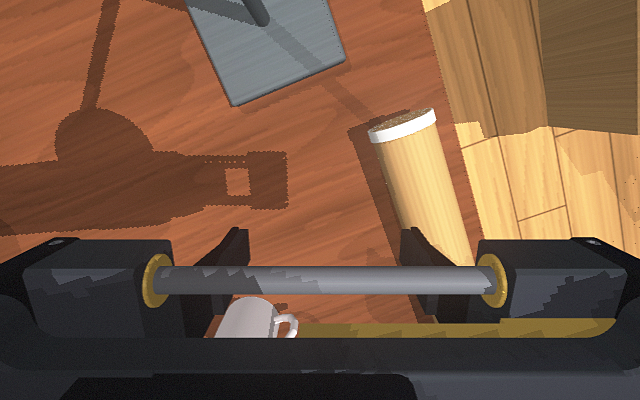

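The side view shows the knob at (370,254), the house at (413,290), a small decoy knob at (272,245) and the bare dimmer at (308,178). I'll zoom in and measure.

Run:
```python
from h import *
a=cv2.imread('pics/top0.png');b=cv2.imread('pics/side0.png')
t1=cv2.resize(a[135:235,190:340],None,fx=5,fy=5,interpolation=cv2.INTER_CUBIC)
cv2.imwrite('pics/t1.png',t1)
t2=cv2.resize(a[190:250,370:470],None,fx=8,fy=8,interpolation=cv2.INTER_CUBIC)
cv2.imwrite('pics/t2.png',t2)
t3=cv2.resize(b[130:290,220:440],None,fx=3.6,fy=3.6,interpolation=cv2.INTER_CUBIC)
cv2.imwrite('pics/t3.png',t3)
```

```text
(no output)
```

View pics/t1.png

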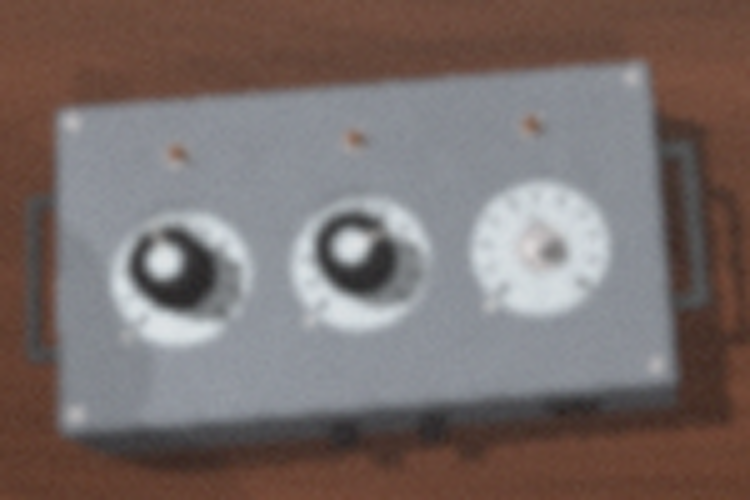

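View pics/t2.png

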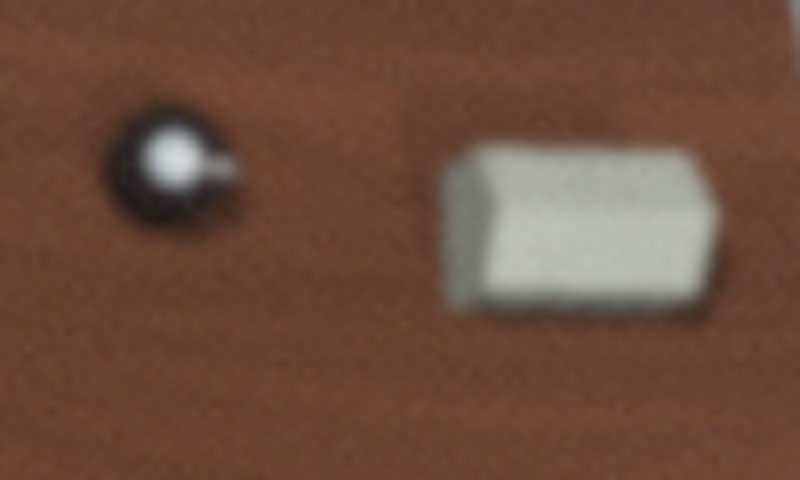

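View pics/t3.png

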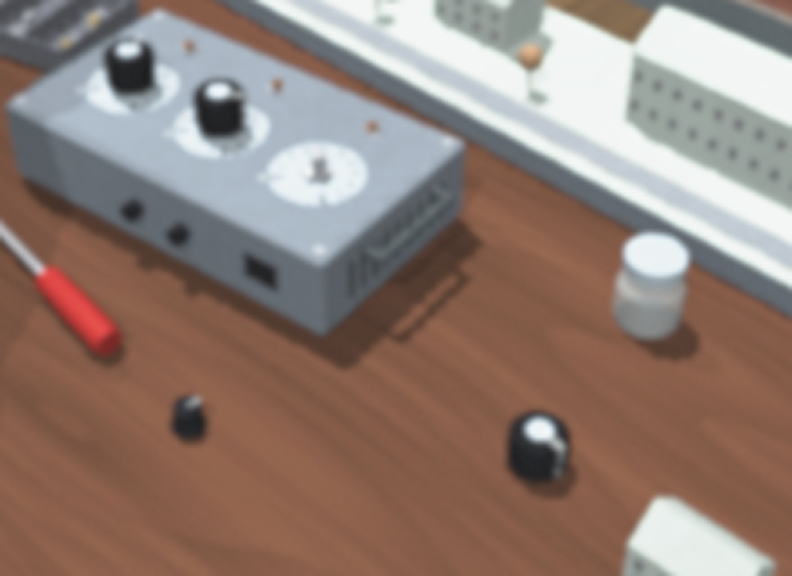

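```bash
cat > m.py <<'E'
from h import *
def two(c1,p1,c2,p2):
    C1,d1=ray(c1,*p1);C2,d2=ray(c2,*p2)
    A=np.stack([d1,-d2],1);s=np.linalg.lstsq(A,C2-C1,rcond=None)[0]
    a=C1+d1*s[0];b=C2+d2*s[1];return (a+b)/2,np.linalg.norm(a-b)
E
python3 - <<'E'
from m import *
np.set_printoptions(precision=4,suppress=True)
t=snap('top','top1');s=snap('side','side1')
def blob(c,box,lo,name,hi=255):
    x0,y0,x1,y1=box;g=cv2.cvtColor(c['pixels'],cv2.COLOR_BGR2GRAY)[y0:y1,x0:x1].astype(np.uint8)
    m=((g>=lo)&(g<=hi)).astype(np.uint8);n,l,st_,ce=cv2.connectedComponentsWithStats(m)
    k=1+np.argmax(st_[1:,4]);p=ce[k]+[x0,y0];print(name,p,st_[k,4],st_[k,:4]+[x0,y0,0,0]);return p
kt=blob(t,(380,200,400,222),150,'knobtop');ks=blob(s,(355,240,385,270),150,'knobside')
print(onplane(t,*kt,.034),onplane(s,*ks,.034),two(t,kt,s,ks))
kd=blob(t,(375,195,405,230),0,'dark',45);print(onplane(t,*kd,.017))
pt=blob(t,(283,170,313,200),185,'plate t');ps=blob(s,(290,165,326,192),200,'plate s')
print(onplane(t,*pt,.081),onplane(s,*ps,.081))
# lid corners screws in t1 coordinates
for u,v in [(72,122),(632,77),(656,364),(76,414)]:
    print(onplane(t,190+u/5-.4,135+v/5-.4,.08))
for u,v in [(540,249)]:print(onplane(t,190+u/5-.4,135+v/5-.4,.081))
for u,v in [(173,160),(235,168)]: print('k',onplane(t,370+u/8-.44,190+v/8-.44,.034))
for u,v in [(450,300),(485,150)]: print('house',onplane(t,370+u/8-.44,190+v/8-.44,.03))
E
```

```text
knobtop [391.4444 209.4074] 27 [389 207   6   6]
knobside [370.12 249.42] 50 [366 246  10   9]
[ 0.503 -0.291  0.034] [ 0.5023 -0.292   0.034 ] (array([ 0.5033, -0.2913,  0.0326]), np.float64(0.00013437951842483128))
dark [388.4667 212.88  ] 75 [383 204  16  15]
[ 0.4958 -0.2854  0.017 ]
plate t [297.2227 184.1478] 494 [284 172  28  26]
plate s [307.2188 177.888 ] 384 [292 169  30  19]
[ 0.556  -0.0196  0.081 ] [ 0.5546 -0.0189  0.081 ]
[0.6207 0.2488 0.08  ]
[ 0.6592 -0.0681  0.08  ]
[ 0.4923 -0.0878  0.08  ]
[0.4532 0.228  0.08  ]
[ 0.5553 -0.0207  0.081 ]
k [ 0.5025 -0.2902  0.034 ]
k [ 0.5004 -0.3125  0.034 ]
house [ 0.4558 -0.3895  0.03  ]
house [ 0.511  -0.4039  0.03  ]
```

```bash
cat > plan.py <<'E'
from m import *
import sys
# rows to reach world xyz + yaw deg with n identical rows
def rows(x,y,z,yaw,n,dy=None):
    s=readout.read_state();R=Ro.from_quat(s['eef_rot']);X=R.as_matrix()[:,0]
    psi=np.degrees(np.arctan2(X[1],X[0])); 
    d=dy if dy is not None else (yaw-psi+180)%360-180
    st_=-d/n  # turn about tool y (down)
    A=sum(Ro.from_rotvec([0,st_*k,0],degrees=True).as_matrix() for k in range(n))
    dl=R.as_matrix().T@(np.array([x,y,z])-s['ee_pos'])
    sh=np.linalg.solve(A,dl);print('psi',round(psi,2),'pos',np.round(s['ee_pos'],4),'t',s['time'],'row',np.round(sh,5),'turn',round(st_,3),'j',np.round(s['joint_positions'],2))
    Rm=R.as_matrix();print('tilt y axis',np.round(Rm[:,1],4))
if __name__=='__main__':
    a=[float(v) for v in sys.argv[1:5]];rows(*a,int(sys.argv[5]),float(sys.argv[6]) if len(sys.argv)>6 else None)
E
python3 plan.py 0.527 -0.06 0.16 -35 22
```

```text
psi 68.7 pos [0.227  0.5821 0.2222] t 0.25 row [ 0.00377  0.00284 -0.03687] turn 4.713 j [-1.22  0.33 -0.06  1.46  0.02  1.35 -0.09]
tilt y axis [-2.e-04 -6.e-04 -1.e+00]
```

Request:
arm_command(
  targets=[
    [[0.0038, 0.0028, -0.0369, 0, 4.71, 0], [0.0038, 0.0028, -0.0369, 0, 4.71, 0], [0.0038, 0.0028, -0.0369, 0, 4.71, 0], [0.0038, 0.0028, -0.0369, 0, 4.71, 0], [0.0038, 0.0028, -0.0369, 0, 4.71, 0], [0.0038, 0.0028, -0.0369, 0, 4.71, 0], [0.0038, 0.0028, -0.0369, 0, 4.71, 0], [0.0038, 0.0028, -0.0369, 0, 4.71, 0], [0.0038, 0.0028, -0.0369, 0, 4.71, 0], [0.0038, 0.0028, -0.0369, 0, 4.71, 0], [0.0038, 0.0028, -0.0369, 0, 4.71, 0]],
  ],
)

```text
time: 1.17
ee_pos: [0.5347, 0.3327, 0.1914]
eef_rot: [0.7, 0.102, -0.102, -0.7]
ft_force: [0.3, 0.6, -0.2]
width: 0.0872
```

```bash
python3 plan.py 0.527 -0.06 0.16 -35 12
```

```text
psi 16.65 pos [0.5347 0.3327 0.1914] t 1.1667 row [ 0.00348  0.00262 -0.03368] turn 4.304 j [-0.82  0.36  0.25  1.5  -0.09  1.29 -0.27]
tilt y axis [ 1.e-04 -0.e+00 -1.e+00]
```

Request:
arm_command(
  targets=[
    [[0.0035, 0.0026, -0.0337, 0, 4.3, 0], [0.0035, 0.0026, -0.0337, 0, 4.3, 0], [0.0035, 0.0026, -0.0337, 0, 4.3, 0], [0.0035, 0.0026, -0.0337, 0, 4.3, 0], [0.0035, 0.0026, -0.0337, 0, 4.3, 0], [0.0035, 0.0026, -0.0337, 0, 4.3, 0], [0.0035, 0.0026, -0.0337, 0, 4.3, 0], [0.0035, 0.0026, -0.0337, 0, 4.3, 0], [0.0035, 0.0026, -0.0337, 0, 4.3, 0], [0.0035, 0.0026, -0.0337, 0, 4.3, 0], [0.0035, 0.0026, -0.0337, 0, 4.3, 0], [0.0035, 0.0026, -0.0337, 0, 4.3, 0]],
  ],
)

```text
time: 2.17
ee_pos: [0.5274, -0.0604, 0.1604]
eef_rot: [-0.674, 0.212, -0.212, 0.675]
ft_force: [0.2, 0.4, 0.6]
width: 0.0871
```

Run:
```python
from m import *
c=snap('wrist','w1');print(proj(c,[.5565,-.02,.102]),c['state']['ee_pos'],c['state']['joint_vel'])
```

```text
[323.52950343 146.08931665] [ 0.52740495 -0.06040112  0.16037585] [ 0.29673054 -0.29106991  0.3427026   0.39310001  0.0994792  -0.11793466
 -0.2640898 ]
```

View pics/w1.png

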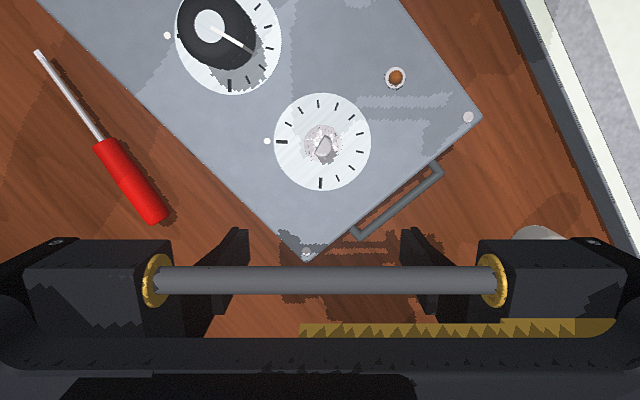

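The plate centre is near (322,142), with a white dot left of it near the off tick at (281,142). I'll take a settled picture and zoom.

Run:
```python
from m import *
np.set_printoptions(precision=4,suppress=True)
for i in range(3): c=snap('wrist','w2')
print(c['state']['joint_vel'],c['state']['ee_pos'])
np.savez('w2.npz',Rw=c['Rw'],C=c['C'])
t=cv2.resize(c['pixels'][88:198,258:388],None,fx=5,fy=5,interpolation=cv2.INTER_CUBIC);cv2.imwrite('pics/w2z.png',t)
```

```text
[-0.0343  0.0214 -0.0612 -0.0305 -0.02   -0.0006  0.0077] [ 0.527  -0.0615  0.1606]
```

View pics/w2z.png

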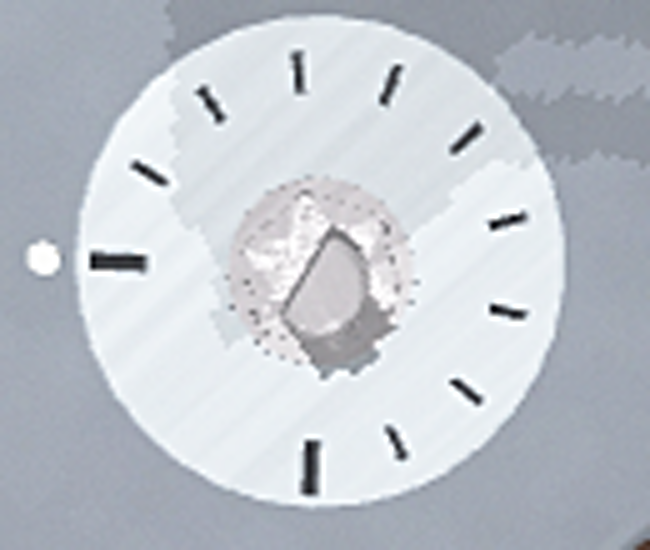

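Run:
```python
from m import *
np.set_printoptions(precision=4,suppress=True)
c=snap('wrist','w3');print(c['state']['joint_vel'],c['state']['ee_pos'])
def z(u,v): return ((u+.5)/5-.5+258,(v+.5)/5-.5+88)
a=onplane(c,*z(336,232),.102);b=onplane(c,*z(285,318),.102);e=onplane(c,*z(366,296),.102)
m=(a+b)/2;d=a-b;print('chord',np.linalg.norm(d),m)
n=np.array([-d[1],d[0],0])/np.linalg.norm(d)
if n@(m-e)<0:n=-n
print('flat yaw',np.degrees(np.arctan2(n[1],n[0])),'axis',m-2.5e-3*n, 'e->mid',(m-e)@n)
P=c['pixels'].astype(int);g=P.sum(2)/3;sub=(g[88:198,258:388]>215).astype(np.uint8)
cn=max(cv2.findContours(sub,0,2)[0],key=cv2.contourArea);hull=cv2.convexHull(cn)+[258,88]
print(cv2.fitEllipse(hull))
w=np.array([onplane(c,*p,.0815)[:2] for p in hull[:,0]],dtype=np.float32);print('plate',cv2.minEnclosingCircle(w),cv2.fitEllipse(w*1000))
o=[onplane(c,*z(*p),.0815) for p in [(118,262),(311,467),(43,259),(322,260)]];print(np.array(o))
ctr=np.array([.5562,-.0203])
for q in o[:2]: v=q[:2]-cv2.minEnclosingCircle(w)[0];print(np.degrees(np.arctan2(v[1],v[0])))
```

```text
[-0.023   0.0163 -0.0367 -0.0173 -0.0069  0.0009  0.0035] [ 0.5278 -0.0593  0.1607]
chord 0.014143292214887747 [ 0.5559 -0.0153  0.102 ]
flat yaw 114.18604247850716 axis [ 0.5569 -0.0175  0.102 ] e->mid 0.008295212753254299
((322.52032470703125, 142.7788848876953), (97.05503845214844, 97.06907653808594), 140.55624389648438)
plate ((0.5551291108131409, -0.019783662632107735), 0.037879254668951035) ((555.0281982421875, -19.78261947631836), (74.93084716796875, 75.37649536132812), 63.16783905029297)
[[ 0.5309  0.0016  0.0815]
 [ 0.5367 -0.0422  0.0815]
 [ 0.5217  0.0086  0.0815]
 [ 0.557  -0.0162  0.0815]]
138.5631045906293
-129.37252956492247
```

Run:
```python
from m import *
np.set_printoptions(precision=4,suppress=True)
for i in range(3):
    c=snap('wrist','w4');print(c['state']['ee_pos'],c['state']['eef_rot'],c['state']['time'])
    g=c['pixels'].astype(int).sum(2)/3;sub=(g[88:198,258:388]>215).astype(np.uint8)
    cn=max(cv2.findContours(sub,0,2)[0],key=cv2.contourArea);hull=cv2.convexHull(cn)+[258,88]
    w=np.array([onplane(c,*p,.0815)[:2] for p in hull[:,0]],dtype=np.float32);print('plate',cv2.fitEllipse(hull)[0],cv2.fitEllipse(w*1000)[0])
    ctr=np.array(cv2.fitEllipse(w*1000)[0])/1000
    dk=((g[88:198,258:388]<90)).astype(np.uint8);n,l,s_,ce=cv2.connectedComponentsWithStats(dk)
    for k in range(1,n):
        if s_[k,4]>4:
            q=onplane(c,*(ce[k]+[258,88]),.0815)[:2]-ctr
            if .015<np.hypot(*q)<.036: print(s_[k,4],np.hypot(*q),np.degrees(np.arctan2(q[1],q[0])))
t=cv2.resize(c['pixels'][118:168,288:358],None,fx=10,fy=10,interpolation=cv2.INTER_CUBIC);cv2.imwrite('pics/w4z.png',t)
np.savez('w4.npz',Rw=c['Rw'],C=c['C'])
```

```text
[ 0.5282 -0.0581  0.1607] [-0.6748  0.2105 -0.2106  0.6753] 2.4167
plate (323.1090393066406, 144.40870666503906) (555.0364379882812, -19.790386199951172)
7 0.029768276967921774 61.230223136922305
11 0.030050306303109866 34.21507055542365
9 0.02973698101750635 88.09780575896028
10 0.03007062023990005 7.299955178342755
8 0.030077296098703302 115.03636761891659
7 0.0299074298582094 -19.809668721760556
29 0.031693071184502354 141.83193342329616
8 0.02958290640430576 -46.799136890894154
9 0.029804823518908584 -73.71837830598992
6 0.02969522352271072 -100.96581921113855
23 0.031026403235338586 -128.32080046347414
[ 0.5284 -0.0575  0.1606] [-0.6749  0.2102 -0.2102  0.6753] 2.4667
plate (323.3502502441406, 145.05819702148438) (555.0352172851562, -19.733861923217773)
9 0.029771374097329648 61.16725340736028
10 0.029821385019896198 34.09870880475277
9 0.029595339208401315 88.0011733075477
9 0.02957534929274298 7.157967409632229
9 0.029755997257208497 114.99448409972366
9 0.02995150413756656 -19.929934635939382
32 0.03130369830515247 142.11834904489262
9 0.02940024517639843 -46.765908656186035
8 0.02983658262303862 -73.90601901832042
6 0.03007158951776983 -100.75790809167344
25 0.031409375296125974 -128.22788731149782
[ 0.5284 -0.0574  0.1605] [-0.6751  0.21   -0.2101  0.6753] 2.5167
plate (323.4329833984375, 145.2845916748047) (555.0087890625, -19.775487899780273)
9 0.03001962769394929 61.10903614682412
7 0.030133556021082575 34.257352038632106
9 0.029774334533317303 87.9488858036144
7 0.02997222268325135 7.098357275523908
9 0.029930391448345868 115.01225885183719
9 0.029703307788411373 -19.938289710183547
33 0.031469341454038915 142.01333446205675
8 0.0301330218096954 -46.69224285200198
8 0.03009757702392222 -73.78259116160494
5 0.029400525880801047 -100.82857610998161
25 0.031491321750812 -128.08239508436168
```

View pics/w4z.png

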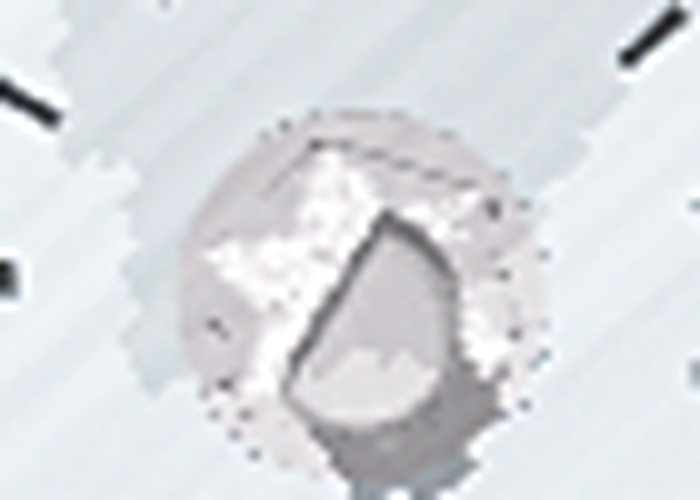

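```bash
python3 - <<'E'
from m import *
np.set_printoptions(precision=4,suppress=True)
c=snap('wrist','w5');d_=np.load('w4.npz');c['Rw']=d_['Rw'];c['C']=d_['C']
def z(u,v): return ((u+.5)/10-.5+288,(v+.5)/10-.5+118)
for A,B in [((392,222),(290,387)),((386,215),(284,382))]:
    a=onplane(c,*z(*A),.102);b=onplane(c,*z(*B),.102);e=onplane(c,*z(443,345),.102)
    m=(a+b)/2;d=a-b
    n=np.array([-d[1],d[0],0])/np.linalg.norm(d)
    if n@(m-e)<0:n=-n
    print('chord',np.linalg.norm(d),'flat yaw',np.degrees(np.arctan2(n[1],n[0])),'axis',m-2.5e-3*n,(m-e)@n)
E
python3 plan.py 0.5020 -0.2905 0.09 -125 14
```

```text
chord 0.01381988909943232 flat yaw 113.55091064436077 axis [ 0.5563 -0.0195  0.102 ] 0.007716098214948746
chord 0.01393131330615296 flat yaw 113.82156538424569 axis [ 0.5562 -0.0189  0.102 ] 0.008309160915733393
psi -34.58 pos [ 0.5283 -0.0576  0.1605] t 2.6167 row [ 0.0175   0.00503 -0.00633] turn 6.458 j [-0.48  0.18  0.57  1.82 -0.1   1.17 -0.49]
tilt y axis [-0.e+00  1.e-04 -1.e+00]
```

```bash
python3 plan.py 0.541 -0.319 0.1 55 12
```

```text
psi -34.58 pos [ 0.5283 -0.0576  0.1605] t 2.6167 row [-0.00156  0.00504 -0.02413] turn -7.465 j [-0.48  0.18  0.57  1.82 -0.1   1.17 -0.49]
tilt y axis [-0.e+00  1.e-04 -1.e+00]
```

```bash
python3 plan.py 0.539 -0.321 0.1 49 12
```

```text
psi -34.58 pos [ 0.5283 -0.0576  0.1605] t 2.6167 row [-0.00059  0.00504 -0.02402] turn -6.965 j [-0.48  0.18  0.57  1.82 -0.1   1.17 -0.49]
tilt y axis [-0.e+00  1.e-04 -1.e+00]
```

Request:
arm_command(
  targets=[
    [[-0.0006, 0.005, -0.024, 0, -6.97, 0], [-0.0006, 0.005, -0.024, 0, -6.97, 0], [-0.0006, 0.005, -0.024, 0, -6.97, 0], [-0.0006, 0.005, -0.024, 0, -6.97, 0], [-0.0006, 0.005, -0.024, 0, -6.97, 0], [-0.0006, 0.005, -0.024, 0, -6.97, 0], [-0.0006, 0.005, -0.024, 0, -6.97, 0], [-0.0006, 0.005, -0.024, 0, -6.97, 0], [-0.0006, 0.005, -0.024, 0, -6.97, 0], [-0.0006, 0.005, -0.024, 0, -6.97, 0], [-0.0006, 0.005, -0.024, 0, -6.97, 0], [-0.0006, 0.005, -0.024, 0, -6.97, 0]],
  ],
)

```text
time: 3.62
ee_pos: [0.5386, -0.3227, 0.0999]
eef_rot: [-0.642, -0.295, 0.295, 0.643]
ft_force: [-0.1, 0.4, 0.2]
width: 0.0872
```

Request:
arm_command(
  targets=[
    [[0, 0, 0, 0, 0, 0], [0, 0, 0, 0, 0, 0], [0, 0, 0, 0, 0, 0], [0, 0, 0, 0, 0, 0]],
  ],
)

```text
time: 3.95
ee_pos: [0.5381, -0.3208, 0.1007]
eef_rot: [-0.643, -0.293, 0.293, 0.644]
ft_force: [0.6, -0.9, -0.3]
width: 0.087
```

Run:
```python
from m import *
np.set_printoptions(precision=4,suppress=True)
c=snap('wrist','w6');print(proj(c,[.5025,-.291,.034]),c['state']['ee_pos'],c['state']['joint_positions'])
```

```text
[321.4126 146.3362] [ 0.5381 -0.3208  0.1007] [ 0.0719  0.4597  0.51    1.6238 -0.2435  1.1219  1.4976]
```

View pics/w6.png

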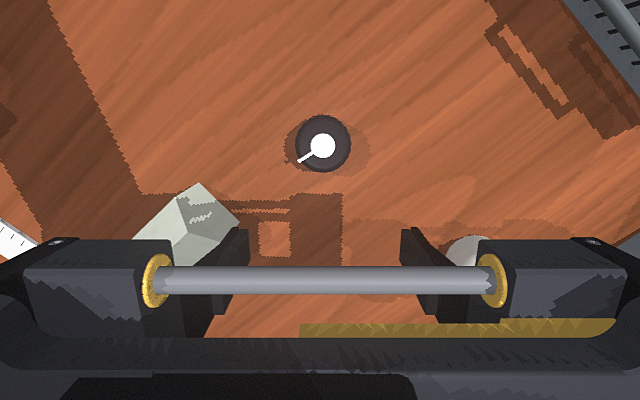

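```bash
python3 - <<'E'
from m import *
np.set_printoptions(precision=4,suppress=True)
c=snap('wrist','w7');g=c['pixels'].astype(int).sum(2)/3;x0,y0=285,110;sub=g[y0:y0+75,x0:x0+75]
w=(sub>200).astype(np.uint8)
o=cv2.morphologyEx(w,cv2.MORPH_OPEN,cv2.getStructuringElement(2,(9,9)))
m=cv2.moments(o,True);p=np.array([m['m10'],m['m01']])/m['m00']+[x0,y0];ctr=onplane(c,*p,.034);print('disc',p,ctr,m['m00'])
l=w&~cv2.dilate(o,np.ones((5,5),np.uint8));n,lab,s_,ce=cv2.connectedComponentsWithStats(l);k=1+np.argmax(s_[1:,4])
q=onplane(c,*(ce[k]+[x0,y0]),.034);v=q-ctr;print('line',s_[k,4],ce[k]+[x0,y0],np.hypot(*v[:2]),np.degrees(np.arctan2(v[1],v[0])))
d=(sub<85).astype(np.uint8)|w;cn=max(cv2.findContours(d,0,2)[0],key=cv2.contourArea);print('dark',cv2.minEnclosingCircle(cn+[x0,y0]))
np.save('k.npy',ctr)
E
python3 plan.py 0.5025 -0.291 0.007 55 12
```

```text
disc [322.4384 145.149 ] [ 0.5024 -0.2899  0.034 ] 463.0
line 52 [303.7885 157.4038] 0.016631054660229374 -97.93062680956443
dark ((315.8465270996094, 145.1039581298828), 35.1708984375)
psi 48.94 pos [ 0.5382 -0.3209  0.1009] t 4.05 row [0.00011 0.00783 0.00388] turn -0.505 j [ 0.07  0.46  0.51  1.62 -0.24  1.12  1.5 ]
tilt y axis [ 6.e-04  4.e-04 -1.e+00]
```

Request:
arm_command(
  targets=[
    [[0, 0, 0.0158, 0, 0, 0], [0, 0, 0.0158, 0, 0, 0], [0, 0, 0.0158, 0, 0, 0], [0, 0.0134, 0, 0, 0, 0], [0, 0.0134, 0, 0, 0, 0], [0, 0.0134, 0, 0, 0, 0], [0, 0.0134, 0, 0, 0, 0], [0, 0.0134, 0, 0, 0, 0], [0, 0.0134, 0, 0, 0, 0], [0, 0.0134, 0, 0, 0, 0], [0, 0, 0, 0, 0, 0], [0, 0, 0, 0, 0, 0]],
  ],
)

```text
time: 5.05
ee_pos: [0.5017, -0.2906, 0.0059]
eef_rot: [-0.643, -0.292, 0.293, 0.644]
ft_force: [0.4, 0.9, 1.1]
width: 0.0867
```

```bash
python3 plan.py 0.5024 -0.29 0.007 49 3
```

```text
psi 48.92 pos [ 0.5017 -0.2906  0.0059] t 5.05 row [ 3.0e-04 -3.7e-04 -4.0e-05] turn -0.027 j [ 0.06  0.49  0.48  1.81 -0.27  0.91  1.51]
tilt y axis [-1.7e-03  5.0e-04 -1.0e+00]
```

Request:
arm_command(
  targets=[
    [[0.0009, -0.0005, 0, 0, 0, 0], [0, 0, 0, 0, 0, 0], [0, 0, 0, 0, 0, 0], [0, 0, 0, 0, 0, 0], [0, 0, 0, 0, 0, 0], [0, 0, 0, 0, 0, 0], [0, 0, 0, 0, 0, 0], [0, 0, 0, 0, 0, 0], [0, 0, 0, 0, 0, 0]],
  ],
  hand=0,
  grip_force=25,
)

```text
time: 5.8
ee_pos: [0.5029, -0.2901, 0.0073]
eef_rot: [-0.644, -0.293, 0.293, 0.644]
ft_force: [0.2, 0.4, 0.8]
width: 0.0413
```

```bash
python3 plan.py 0.5024 -0.29 0.007 49 3
```

```text
psi 48.93 pos [ 0.5029 -0.2901  0.0073] t 5.8 row [-1.0e-04  9.0e-05  1.5e-04] turn -0.024 j [ 0.06  0.48  0.48  1.81 -0.27  0.91  1.51]
tilt y axis [ 1.e-04  1.e-04 -1.e+00]
```

Request:
arm_command(
  targets=[
    [[0, -0.02, 0, 0, 0, 0], [0, -0.02, 0, 0, 7, 0], [0, -0.02, 0, 0, 7, 0], [0, -0.02, 0, 0, 7, 0], [0, -0.02, 0, 0, 7, 0], [0, -0.02, 0, 0, 7, 0], [0, -0.02, 0, 0, 7, 0], [0, -0.01, 0, 0, 7, 0], [0, 0, 0, 0, 7, 0], [0, 0, 0, 0, 7, 0], [0, 0, 0, 0, 7, 0], [0, 0, 0, 0, 7, 0]],
  ],
)

```text
time: 6.8
ee_pos: [0.5028, -0.29, 0.1572]
eef_rot: [-0.685, 0.174, -0.174, 0.686]
ft_force: [-0.6, -0.9, -0.5]
width: 0.041
```

```bash
python3 plan.py 0.555 -0.0198 0.15 -113 12
```

```text
psi -28.42 pos [ 0.5028 -0.29    0.1572] t 6.8 row [-0.0209   0.00061  0.01397] turn 7.049 j [-0.21  0.35  0.8   1.7  -0.27  1.2   0.16]
tilt y axis [ 0.e+00  3.e-04 -1.e+00]
```

Request:
arm_command(
  targets=[
    [[-0.0209, 0.0006, 0.014, 0, 7.05, 0], [-0.0209, 0.0006, 0.014, 0, 7.05, 0], [-0.0209, 0.0006, 0.014, 0, 7.05, 0], [-0.0209, 0.0006, 0.014, 0, 7.05, 0], [-0.0209, 0.0006, 0.014, 0, 7.05, 0], [-0.0209, 0.0006, 0.014, 0, 7.05, 0], [-0.0209, 0.0006, 0.014, 0, 7.05, 0], [-0.0209, 0.0006, 0.014, 0, 7.05, 0], [-0.0209, 0.0006, 0.014, 0, 7.05, 0], [-0.0209, 0.0006, 0.014, 0, 7.05, 0], [-0.0209, 0.0006, 0.014, 0, 7.05, 0], [-0.0209, 0.0006, 0.014, 0, 7.05, 0]],
  ],
)

```text
time: 7.8
ee_pos: [0.5525, -0.0191, 0.1501]
eef_rot: [-0.394, 0.588, -0.587, 0.394]
ft_force: [0.0, -0.0, -0.6]
width: 0.0412
```

Request:
arm_command(
  targets=[
    [[0, 0, 0, 0, 0, 0], [0, 0, 0, 0, 0, 0], [0, 0, 0, 0, 0, 0], [0, 0, 0, 0, 0, 0]],
  ],
)

```text
time: 8.13
ee_pos: [0.5515, -0.022, 0.1502]
eef_rot: [-0.395, 0.586, -0.586, 0.395]
ft_force: [0.4, -0.4, -0.7]
width: 0.0408
```

```bash
python3 plan.py 0.555 -0.0198 0.118 -113 6
python3 - <<'E'
from m import *
for n in ['side','top']:
    c=snap(n,n+'2');u,v=proj(c,[.555,-.02,.12]).astype(int);print(u,v)
    cv2.imwrite('pics/%s2z.png'%n,cv2.resize(c['pixels'][v-35:v+35,u-45:u+45],None,fx=8,fy=8,interpolation=cv2.INTER_CUBIC))
c=snap('wrist','wr2')
E
```

```text
psi -112.02 pos [ 0.5515 -0.022   0.1502] t 8.1333 row [-0.00056  0.00536  0.00039] turn 0.163 j [-0.78  0.29  0.87  1.79 -0.24  1.17 -1.79]
tilt y axis [-2.e-04  2.e-04 -1.e+00]
307 166
296 180
```

View pics/side2z.png

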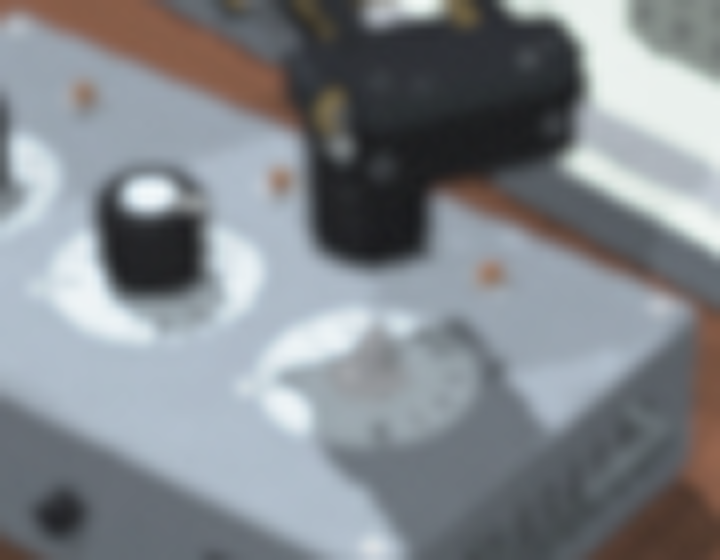

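View pics/wr2.png

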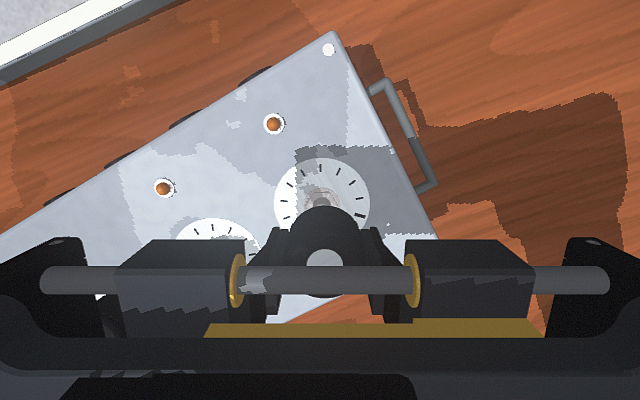

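```bash
cat > pl.py <<'E'
from m import *
np.set_printoptions(precision=4,suppress=True)
def ticks(fn,ctr=(.555,-.0198)):
    c=snap('wrist',fn);g=c['pixels'].astype(int).sum(2)/3;ctr=np.array(ctr)
    u,v=proj(c,[*ctr,.0815]).astype(int);x0,y0=u-60,v-60
    sub=g[y0:y0+120,x0:x0+120];dk=(sub<100).astype(np.uint8);n,l,s_,ce=cv2.connectedComponentsWithStats(dk)
    T=[]
    for k in range(1,n):
        if 4<s_[k,4]<45:
            q=onplane(c,*(ce[k]+[x0,y0]),.0815)[:2]
            if .025<np.hypot(*(q-ctr))<.0345: T.append(q);print(s_[k,4],ce[k]+[x0,y0],q,np.hypot(*(q-ctr)),np.degrees(np.arctan2(*(q-ctr)[::-1])))
    return c,np.array(T)
if __name__=='__main__':
    c,T=ticks('w9');print(c['state']['ee_pos'])
    from scipy.optimize import least_squares
    x=least_squares(lambda p:np.hypot(*(T-p).T)-.030,[.555,-.02],loss='soft_l1',f_scale=.0003).x;print(x)
    g=cv2.cvtColor(c['pixels'],cv2.COLOR_BGR2GRAY);s=g[235:268,300:350];m=(s>130).astype(np.uint8)
    cn=max(cv2.findContours(m,0,1)[0],key=cv2.contourArea)+[300,235];
    p=cn[:,0][cn[:,0,1]<263].astype(float)
    q=np.array([onplane(c,*a,c['state']['ee_pos'][2]-.0073+.034)[:2] for a in p]);A=np.c_[2*q,np.ones(len(q))];sol=np.linalg.lstsq(A,(q**2).sum(1),rcond=None)[0];print('disc',sol[:2],np.sqrt(sol[2]+sol[:2]@sol[:2]),len(p))
E
python3 pl.py
```

```text
9 [320.1111 167.7778] [ 0.5833 -0.0301] 0.03013898974249772 -20.01878804827548
11 [338.     171.0909] [ 0.5758 -0.0418] 0.030281972958565873 -46.542569585701315
15 [302.4    172.2667] [ 0.5852 -0.0163] 0.03037108537826483 6.67527386727653
13 [352.2308 182.1538] [ 0.5636 -0.0488] 0.030233600949299357 -73.42428464982106
7 [289.2857 184.2857] [ 0.5803 -0.0032] 0.03024887107275399 33.39228516623453
11 [359. 198.] [ 0.5497 -0.0492] 0.029869184848177903 -100.24891528967504
8 [283.875 200.625] [0.5697 0.0061] 0.029841653762955025 60.38889686709508
33 [359.6364 215.1212] [ 0.5361 -0.0447] 0.03127275202012977 -127.11771305594918
6 [286.5    217.1667] [0.5563 0.0099] 0.029703515355760227 87.41530453679307
[ 0.5518 -0.0216  0.1503]
[ 0.5552 -0.02  ]
disc [ 0.5552 -0.0224] 0.008610978859271532 42
```

Run:
```python
from m import *
c=snap('wrist','w10');z=c['state']['ee_pos'][2]+.0267
im=c['pixels'][190:310,250:400].copy();im=cv2.resize(im,None,fx=5,fy=5,interpolation=cv2.INTER_CUBIC)
e=c['state']['ee_pos'];zt=Ro.from_quat(c['state']['eef_rot']).as_matrix()[:,2]
for off,col in [(0,(0,255,0)),(.0005,(255,0,0)),(.0035,(0,0,255))]:
  for rr in (.009,.021):
    pts=[(proj(c,[e[0]+rr*np.cos(a)+zt[0]*off,e[1]+rr*np.sin(a)+zt[1]*off,z])-[250,190]+.5)*5 for a in np.linspace(0,6.28,60)]
    if off!=.0005: cv2.polylines(im,[np.array(pts).astype(int)],True,col,1)
cv2.imwrite('pics/w10z.png',im)
```

```text
(no output)
```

View pics/w10z.png

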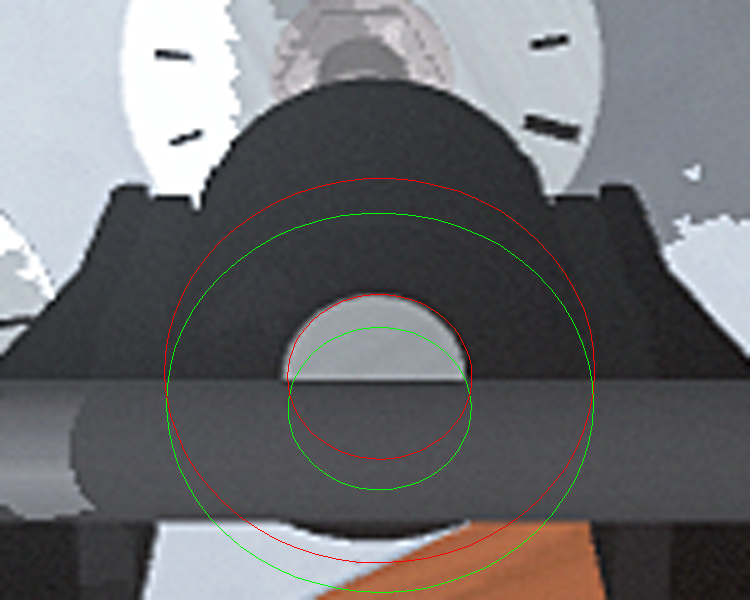

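Run:
```python
from m import *
c=snap('wrist','w11')
e=np.array(c['state']['ee_pos']);R=Ro.from_quat(c['state']['eef_rot']).as_matrix();x=R[:,0];zt=R[:,2];dn=R[:,1]
print('cam in tool',R.T@(c['C']-e))
for h in (0,.004,.017,.034):
  for off in (0,.001,.002,.0035):
    b=e+dn*.0073-dn*h
    f=lambda p:np.round((proj(c,p)-[250,190]+.5)*5)
    print(h,off,'near',f(b+zt*(off+.021)),'far',f(b+zt*(off-.021)),'L/R',f(b+zt*off+x*.021),f(b+zt*off-x*.021))
```

```text
cam in tool [-0.00043775 -0.16125951  0.0793239 ]
0 0 near [379.  95.] far [379. 417.] L/R [555. 261.] [204. 261.]
0 0.001 near [379.  87.] far [379. 410.] L/R [555. 254.] [203. 254.]
0 0.002 near [379.  79.] far [379. 403.] L/R [555. 246.] [203. 246.]
0 0.0035 near [379.  66.] far [379. 392.] L/R [556. 234.] [203. 234.]
0.004 0 near [379. 107.] far [379. 434.] L/R [559. 276.] [200. 276.]
0.004 0.001 near [379.  98.] far [379. 427.] L/R [559. 268.] [200. 268.]
0.004 0.002 near [379.  90.] far [379. 420.] L/R [559. 260.] [199. 260.]
0.004 0.0035 near [379.  77.] far [379. 409.] L/R [560. 249.] [199. 248.]
0.017 0 near [380. 148.] far [379. 496.] L/R [572. 328.] [187. 328.]
0.017 0.001 near [380. 139.] far [379. 489.] L/R [573. 320.] [187. 320.]
0.017 0.002 near [380. 130.] far [379. 481.] L/R [573. 312.] [186. 312.]
0.017 0.0035 near [380. 117.] far [379. 469.] L/R [573. 299.] [186. 299.]
0.034 0 near [380. 213.] far [380. 592.] L/R [593. 410.] [167. 410.]
0.034 0.001 near [380. 203.] far [380. 584.] L/R [594. 401.] [166. 401.]
0.034 0.002 near [380. 193.] far [380. 576.] L/R [594. 392.] [166. 392.]
0.034 0.0035 near [380. 178.] far [380. 563.] L/R [595. 378.] [165. 378.]
```

Request:
arm_command(
  targets=[
    [[0, 0.005, -0.01, 0, 0, 0], [0, 0.005, -0.01, 0, 0, 0], [0, 0.005, -0.01, 0, 0, 0], [0, 0.005, 0, 0, 0, 0], [0, 0, 0, 0, 0, 0], [0, 0, 0, 0, 0, 0], [0, 0, 0, 0, 0, 0], [0, 0, 0, 0, 0, 0]],
  ],
)

```text
time: 9.1
ee_pos: [0.5249, -0.01, 0.1304]
eef_rot: [0.395, -0.586, 0.587, -0.395]
ft_force: [-0.4, 0.0, -1.3]
width: 0.0408
```

Run:
```python
from pl import *
from scipy.optimize import least_squares
c,T=ticks('w12');e=np.array(c['state']['ee_pos']);R=Ro.from_quat(c['state']['eef_rot']).as_matrix();print(e)
print('plate',least_squares(lambda p:np.hypot(*(T-p).T)-.030,[.555,-.02],loss='soft_l1',f_scale=.0003).x)
g=c['pixels'].astype(int).sum(2)/3
# knob upper silhouette: scan each column upward from row 245
P=[]
for u in range(293,355):
    v=240
    while g[v,u]<75 and v>150:v-=1
    # subpixel
    f=(75-g[v+1,u])/(g[v,u]-g[v+1,u]);P.append((u,v+1-f))
P=np.array(P);print(np.round(P[::4],1).tolist())
for h in (0,.002):
    q=np.array([R.T@(onplane(c,*p,e[2]-.0073+h)-e) for p in P])[:,[0,2]]
    s=least_squares(lambda a:np.hypot(*(q-a[:2]).T)-a[2],[0,0,.021],loss='soft_l1',f_scale=.0003).x;print(h,s)
    s=least_squares(lambda a:np.hypot(*(q-a[:2]).T)-.021,[0,0],loss='soft_l1',f_scale=.0003).x;print(h,s)
```

```text
11 [320.1818 131.6364] [ 0.5829 -0.0298] 0.02962835110899496 -19.7070365614594
12 [340.5 135. ] [ 0.5757 -0.0416] 0.03008333346977014 -46.53032200702006
10 [300.7 136.6] [ 0.5848 -0.0164] 0.02997431419272523 6.587778889610721
10 [356.6 148.1] [ 0.5634 -0.0486] 0.030010361737228985 -73.81198389655773
12 [286.5    150.8333] [ 0.5796 -0.0036] 0.029464812269270318 33.43528402792048
16 [364.1875 166.3125] [ 0.5496 -0.0491] 0.029810929057333742 -100.48975938788364
13 [280.4615 169.3846] [0.5694 0.0056] 0.02917038650220011 60.495185713093576
16 [282.625 188.375] [0.5563 0.0098] 0.029643691252588693 87.46373745198969
17 [294. 204.] [0.5426 0.007 ] 0.029533882935309216 114.77021999456517
[ 0.5249 -0.01    0.1304]
plate [ 0.5547 -0.0201]
[[293.0, 222.8], [297.0, 216.8], [301.0, 213.3], [305.0, 210.7], [309.0, 208.7], [313.0, 207.4], [317.0, 205.9], [321.0, 205.6], [325.0, 205.5], [329.0, 205.7], [333.0, 206.7], [337.0, 207.7], [341.0, 209.2], [345.0, 211.7], [349.0, 214.6], [353.0, 218.9]]
0 [-0.0006  0.0017  0.0212]
0 [-0.0006  0.0019]
0.002 [-0.0006  0.0026  0.0209]
0.002 [-0.0006  0.0025]
```

View pics/w12.png

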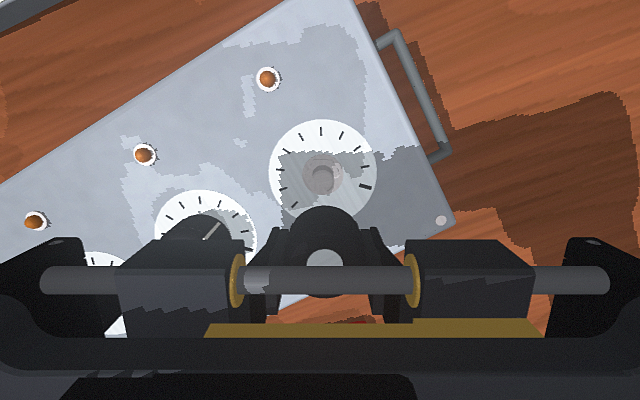

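```bash
python3 plan.py 0.5528 -0.0202 0.118 -106 5
```

```text
psi -112.03 pos [ 0.5248 -0.01    0.1304] t 9.15 row [4.00e-05 2.48e-03 5.97e-03] turn -1.206 j [-0.83  0.24  0.87  1.88 -0.21  1.11 -1.84]
tilt y axis [ 5.e-04 -3.e-04 -1.e+00]
```

Request:
arm_command(
  targets=[
    [[0, 0.0025, 0.006, 0, -1.2, 0], [0, 0.0025, 0.006, 0, -1.2, 0], [0, 0.0025, 0.006, 0, -1.2, 0], [0, 0.0025, 0.006, 0, -1.2, 0], [0, 0.0025, 0.006, 0, -1.2, 0], [0, 0, 0, 0, 0, 0], [0, 0, 0, 0, 0, 0], [0, 0, 0, 0, 0, 0], [0, 0, 0, 0, 0, 0], [0, 0, 0, 0, 0, 0]],
  ],
)

```text
time: 9.98
ee_pos: [0.5525, -0.0195, 0.1178]
eef_rot: [-0.425, 0.565, -0.565, 0.426]
ft_force: [-0.0, -0.0, -1.1]
width: 0.0408
```

```bash
python3 plan.py 0.5528 -0.0202 0.112 -106 1
```

```text
psi -106.01 pos [ 0.5525 -0.0195  0.1178] t 9.9833 row [0.00057 0.00579 0.00051] turn -0.014 j [-0.75  0.33  0.83  1.82 -0.27  1.11 -1.67]
tilt y axis [ 2.e-04  4.e-04 -1.e+00]
```

Request:
arm_command(
  targets=[
    [[0.0005, 0.002, 0.0005, 0, 0, 0], [0, 0.002, 0, 0, 0, 0], [0, 0.002, 0, 0, 0, 0], [0, 0.0007, 0, 0, 0, 0], [0, 0.0005, 0, 0, 0, 0], [0, 0, 0, 0, 0, 0]],
  ],
)

```text
time: 10.48
ee_pos: [0.5529, -0.0203, 0.1103]
eef_rot: [-0.426, 0.565, -0.565, 0.425]
ft_force: [0.1, -0.3, -0.9]
width: 0.0408
```

Request:
arm_command(
  targets=[
    [[0, 0.0004, 0, 0, 0, 0], [0, 0.0004, 0, 0, 0, 0], [0, 0.0004, 0, 0, 0, 0], [0, 0, 0, 0, 0, 0]],
  ],
)

```text
time: 10.82
ee_pos: [0.5529, -0.0204, 0.1092]
eef_rot: [-0.425, 0.565, -0.565, 0.426]
ft_force: [0.3, 0.3, -0.3]
width: 0.0408
```

Request:
arm_command(
  targets=[
    [[0, 0.0004, 0, 0, 0, 0], [0, 0, 0, 0, 0, 0], [0, 0.0004, 0, 0, 0, 0], [0, 0, 0, 0, 0, 0]],
  ],
)

```text
time: 11.15
ee_pos: [0.5531, -0.0204, 0.1086]
eef_rot: [0.425, -0.565, 0.565, -0.426]
ft_force: [-0.6, 0.1, 2.5]
width: 0.0408
```

Request:
arm_command(
  targets=[
    [[0, 0.0003, 0, 0, -1, 0], [0, 0, 0, 0, -1, 0], [0, 0, 0, 0, -1, 0], [0, 0, 0, 0, -1, 0]],
  ],
)

```text
time: 11.48
ee_pos: [0.5528, -0.0202, 0.108]
eef_rot: [-0.446, 0.549, -0.549, 0.446]
ft_force: [0.3, 0.3, -1.1]
width: 0.0406
```

Request:
arm_command(
  targets=[
    [[0, 0.0005, 0, 0, -0.8, 0], [0, 0.0005, 0, 0, -0.8, 0], [0, 0.0005, 0, 0, -0.8, 0], [0, 0, 0, 0, 0, 0]],
  ],
)

```text
time: 11.82
ee_pos: [0.5526, -0.0203, 0.1062]
eef_rot: [-0.457, 0.54, -0.54, 0.457]
ft_force: [0.5, 0.1, -1.3]
width: 0.0409
```

Request:
arm_command(
  targets=[
    [[0, 0.001, 0, 0, 0, 0], [0, 0.001, 0, 0, 0, 0], [0, 0.001, 0, 0, 0, 0], [0, 0.001, 0, 0, 0, 0]],
  ],
)

```text
time: 12.15
ee_pos: [0.5529, -0.0203, 0.1025]
eef_rot: [-0.456, 0.54, -0.54, 0.456]
ft_force: [-0.4, 1.1, -0.7]
width: 0.0412
```

Request:
arm_command(
  targets=[
    [[0, 0.001, 0, 0, 0, 0], [0, 0.001, 0, 0, 0, 0], [0, 0.001, 0, 0, 0, 0], [0, 0.001, 0, 0, 0, 0], [0, 0.001, 0, 0, 0, 0], [0, 0.001, 0, 0, 0, 0], [0, 0, 0, 0, 0, 0]],
  ],
)

```text
time: 12.73
ee_pos: [0.5528, -0.0203, 0.0964]
eef_rot: [-0.456, 0.54, -0.54, 0.456]
ft_force: [-1.1, 1.4, -0.3]
width: 0.041
```

Request:
arm_command(
  targets=[
    [[0, 0.001, 0, 0, 0, 0], [0, 0.001, 0, 0, 0, 0], [0, 0.001, 0, 0, 0, 0], [0, 0.0006, 0, 0, 0, 0], [0, 0, 0, 0, 0, 0]],
  ],
)

```text
time: 13.15
ee_pos: [0.5528, -0.0203, 0.0928]
eef_rot: [-0.456, 0.54, -0.54, 0.456]
ft_force: [-0.0, 1.1, -1.2]
width: 0.0408
```

Request:
arm_command(
  targets=[
    [[0, 0.0004, 0, 0, 0, 0], [0, 0.0004, 0, 0, 0, 0], [0, 0.0003, 0, 0, 0, 0], [0, 0, 0, 0, 0, 0]],
  ],
)

```text
time: 13.48
ee_pos: [0.5529, -0.0203, 0.0919]
eef_rot: [-0.456, 0.54, -0.54, 0.456]
ft_force: [-1.0, 1.9, -0.2]
width: 0.0414
```

Request:
arm_command(
  targets=[
    [[0, 0.0004, 0, 0, 0, 0], [0, 0, 0, 0, 0, 0], [0, 0.0004, 0, 0, 0, 0], [0, 0, 0, 0, 0, 0]],
  ],
)

```text
time: 13.82
ee_pos: [0.5529, -0.0203, 0.0913]
eef_rot: [-0.456, 0.54, -0.54, 0.456]
ft_force: [-1.5, 2.2, 3.1]
width: 0.041
```

Request:
arm_command(
  targets=[
    [[6e-05, 0, 2e-05, 0, -2, 0], [6e-05, 0, 2e-05, 0, -2, 0], [6e-05, 0, 2e-05, 0, -2, 0], [6e-05, 0, 2e-05, 0, -2, 0], [6e-05, 0, 2e-05, 0, -2, 0], [6e-05, 0, 2e-05, 0, -2, 0]],
  ],
)

```text
time: 14.32
ee_pos: [0.553, -0.0202, 0.0913]
eef_rot: [-0.511, 0.489, -0.489, 0.511]
ft_force: [-2.4, 2.9, 1.7]
width: 0.041
```

```bash
python3 plan.py 0.5528 -0.0202 0.0913 -106 1; python3 -c "
from h import *
print(readout.read_state()['torque'])"
```

```text
psi -87.49 pos [ 0.553  -0.0202  0.0913] t 14.3167 row [-0.0e+00 -4.0e-05 -2.3e-04] turn 18.509 j [-0.67  0.35  0.75  1.84 -0.28  1.06 -1.34]
tilt y axis [-0.e+00  8.e-04 -1.e+00]
[ 0.80088892  0.63326558 -0.01997932]
```

Request:
arm_command(
  targets=[
    [[-0.0003, 0, -0.0003, 0, -2, 0], [6e-05, 0, 2e-05, 0, -2, 0], [6e-05, 0, 2e-05, 0, -2, 0], [6e-05, 0, 2e-05, 0, -2, 0], [0, 0, 0, 0, 0, 0]],
  ],
)

```text
time: 14.73
ee_pos: [0.5528, -0.0202, 0.0912]
eef_rot: [-0.543, 0.452, -0.452, 0.544]
ft_force: [-1.4, 3.7, 2.1]
width: 0.0414
```

```bash
python3 plan.py 0.5528 -0.0202 0.0913 -106 1; python3 -c "
from h import *
print(readout.read_state()['torque'])"
```

```text
psi -79.5 pos [ 0.5528 -0.0202  0.0912] t 14.7333 row [ 3.e-05 -7.e-05 -4.e-05] turn 26.503 j [-0.65  0.35  0.72  1.84 -0.26  1.05 -1.22]
tilt y axis [ 1.e-04  7.e-04 -1.e+00]
[0.85553248 0.47649196 0.02756393]
```

Request:
arm_command(
  targets=[
    [[-0.0003, 0, 0, 0, -2, 0], [0, 0, 0, 0, -2, 0], [0, 0, 0, 0, -2, 0], [0, 0, 0, 0, -1.5, 0], [0, 0, 0, 0, 0, 0]],
  ],
)

```text
time: 15.15
ee_pos: [0.5528, -0.0201, 0.0912]
eef_rot: [-0.572, 0.416, -0.416, 0.572]
ft_force: [-1.7, 3.7, 2.8]
width: 0.0411
```

```bash
python3 plan.py 0.5528 -0.0202 0.0913 -106 1; python3 -c "
from h import *
print(readout.read_state()['torque'])
c=snap('wrist','w14')"
```

```text
psi -72.07 pos [ 0.5528 -0.0201  0.0912] t 15.15 row [ 9.e-05 -9.e-05  2.e-05] turn 33.93 j [-0.63  0.34  0.7   1.84 -0.25  1.05 -1.1 ]
tilt y axis [ 1.e-04  4.e-04 -1.e+00]
[ 0.80220728  0.60191523 -0.01794542]
```

View pics/w14.png

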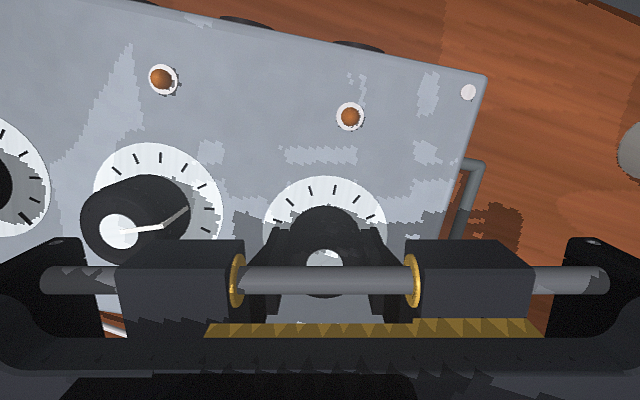

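Request:
arm_command(
  targets=[
    [[0, 0, 0, 0, -1.5, 0], [0, 0, 0, 0, -1.5, 0], [0, 0, 0, 0, 0, 0]],
  ],
)

```text
time: 15.45
ee_pos: [0.5528, -0.0203, 0.0912]
eef_rot: [-0.583, 0.4, -0.4, 0.583]
ft_force: [-2.1, 3.1, 3.0]
width: 0.041
```

```bash
python3 plan.py 0.5528 -0.0202 0.0913 -106 1; python3 -c "
from h import *
print(readout.read_state()['torque'])"
```

```text
psi -68.98 pos [ 0.5528 -0.0203  0.0912] t 15.45 row [-6.e-05 -9.e-05  1.e-05] turn 37.018 j [-0.63  0.34  0.69  1.84 -0.25  1.05 -1.05]
tilt y axis [ 2.e-04  1.e-04 -1.e+00]
[ 0.7901511  0.5845311 -0.0746187]
```

Request:
arm_command(
  targets=[
    [[0, 0, 0, 0, -1.5, 0], [0, 0, 0, 0, -1, 0], [0, 0, 0, 0, 0, 0]],
  ],
)

```text
time: 15.7
ee_pos: [0.5528, -0.0203, 0.0912]
eef_rot: [-0.591, 0.388, -0.388, 0.591]
ft_force: [-2.5, 4.4, 4.4]
width: 0.041
```

```bash
python3 plan.py 0.5528 -0.0202 0.0913 -106 1; python3 -c "
from h import *
print(readout.read_state()['torque'])
c=snap('side','s3');u,v=304,172
cv2.imwrite('pics/s3z.png',cv2.resize(c['pixels'][v-35:v+35,u-45:u+45],None,fx=8,fy=8,interpolation=cv2.INTER_CUBIC))"
```

```text
psi -66.51 pos [ 0.5528 -0.0203  0.0912] t 15.7 row [-8.0e-05 -1.2e-04  4.0e-05] turn 39.486 j [-0.62  0.34  0.68  1.84 -0.24  1.05 -1.01]
tilt y axis [ 2.e-04  1.e-04 -1.e+00]
[ 0.76148622  0.62421176 -0.02672047]
```

View pics/s3z.png

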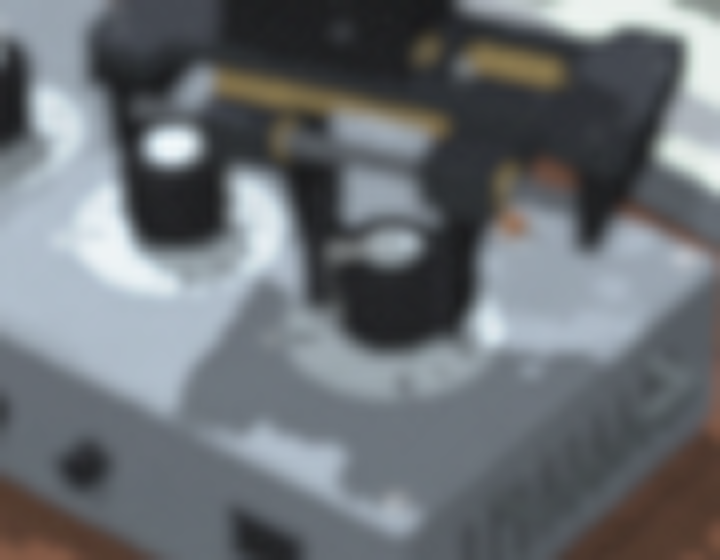

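Run:
```python
from m import *
c=snap('side','s4')
f=lambda x,y:(259+(x+.5)/8-.5,137+(y+.5)/8-.5)
a=onplane(c,*f(393,243),.118)
for p in [(330,252),(345,249),(335,254)]:
    b=onplane(c,*f(*p),.118);v=b-a;print(a,np.hypot(*v[:2]),np.degrees(np.arctan2(v[1],v[0])))
o=onplane(c,*f(277,335),.0815);print('off tick',o)
```

```text
[ 0.55726216 -0.0190031   0.118     ] 0.022267727470441586 147.70740154514684
[ 0.55726216 -0.0190031   0.118     ] 0.016885250027576314 146.05064345320486
[ 0.55726216 -0.0190031   0.118     ] 0.020879710907203818 151.9451751208213
off tick [0.52486576 0.00730168 0.0815    ]
```

Request:
arm_command(
  targets=[
    [[0, 0, 0, 0, -1.5, 0], [0, 0, 0, 0, -1, 0], [0, 0, 0, 0, 0, 0]],
  ],
)

```text
time: 16.05
ee_pos: [0.5527, -0.0203, 0.0912]
eef_rot: [-0.6, 0.375, -0.375, 0.6]
ft_force: [-2.3, 4.3, 4.4]
width: 0.0411
```

```bash
python3 plan.py 0.5528 -0.0202 0.0913 -106 1; python3 -c "
from h import *
for i in range(6):
    s=readout.read_state();print(s['torque'][2],s['ft_force']);c=vision.camera('wrist')
c=snap('side','s5');u,v=304,172
cv2.imwrite('pics/s5z.png',cv2.resize(c['pixels'][v-35:v+35,u-45:u+45],None,fx=8,fy=8,interpolation=cv2.INTER_CUBIC))"
```

```text
psi -64.02 pos [ 0.5527 -0.0203  0.0912] t 16.05 row [-2.0e-05 -1.2e-04  1.1e-04] turn 41.976 j [-0.61  0.34  0.67  1.84 -0.24  1.05 -0.97]
tilt y axis [-0.e+00  2.e-04 -1.e+00]
0.005242840898693849 [-2.27772374  4.30815043  4.41058871]
0.015567352572624866 [-3.02755086  3.60219545  5.35847951]
0.04864787655387785 [-2.71309111  4.01507056  4.19098492]
-0.003041530215576311 [-2.58802261  4.328164    6.05464348]
0.004432171220151063 [-2.69460415  4.77886682  5.9309738 ]
-0.03982710386585936 [-2.91234492  4.2326024   6.56469101]
```

View pics/s5z.png

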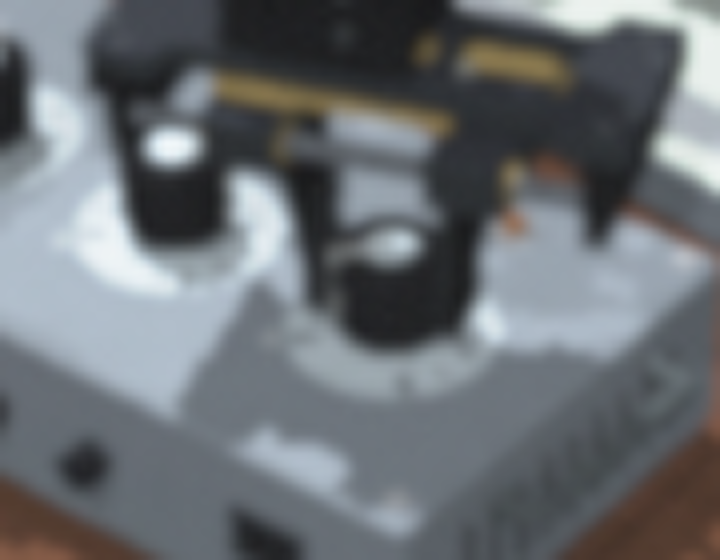

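Request:
arm_command(
  targets=[
    [[0, -0.0002, 0, 0, -1, 0], [0, 0, 0, 0, -1, 0], [0, 0, 0, 0, 0, 0]],
  ],
)

```text
time: 16.65
ee_pos: [0.5525, -0.0202, 0.0912]
eef_rot: [0.606, -0.364, 0.364, -0.606]
ft_force: [-2.2, 4.0, 3.9]
width: 0.0408
```

```bash
python3 plan.py 0.5528 -0.0202 0.0913 -106 1; python3 -c "
from h import *
for i in range(5):
    s=readout.read_state();print(s['torque'][2],s['ft_force']);c=vision.camera('wrist')"
```

```text
psi -62.0 pos [ 0.5525 -0.0202  0.0912] t 16.65 row [ 0.00011 -0.00012  0.00027] turn 43.999 j [-0.61  0.33  0.67  1.84 -0.24  1.05 -0.93]
tilt y axis [-5.e-04  1.e-04 -1.e+00]
0.026089956452890858 [-2.15052701  4.02236273  3.89947879]
-0.09076703135306793 [-2.65050017  4.48669916  4.42254867]
0.02343578686097087 [-3.64100479  2.98536282  2.81422663]
0.0068947725341783166 [-2.92424769  4.93831004  4.0048025 ]
-0.043942330373134705 [-3.18580045  4.17166865  3.60504906]
```

Request:
arm_command(
  targets=[
    [[0, 0, 0, 0, 0, 0], [0, 0, 0, 0, 0, 0], [0, 0, 0, 0, 0, 0], [0, 0, 0, 0, 0, 0], [0, 0, 0, 0, 0, 0], [0, 0, 0, 0, 0, 0]],
  ],
  hand=1,
)

```text
time: 17.4
ee_pos: [0.5528, -0.0206, 0.0913]
eef_rot: [0.606, -0.365, 0.365, -0.606]
ft_force: [0.5, -0.2, -0.2]
width: 0.0729
```

Request:
arm_command(
  targets=[
    [[0, -0.012, 0, 0, 0, 0], [0, -0.012, 0, 0, 0, 0], [0, -0.012, 0, 0, 0, 0], [0, -0.012, 0, 0, 0, 0], [0, -0.012, -0.01, 0, 0, 0], [0, -0.012, -0.02, 0, 0, 0], [0, -0.005, -0.02, 0, 0, 0], [0, 0, 0, 0, 0, 0], [0, 0, 0, 0, 0, 0], [0, 0, 0, 0, 0, 0], [0, 0, 0, 0, 0, 0]],
  ],
)

```text
time: 18.32
ee_pos: [0.509, -0.0431, 0.1684]
eef_rot: [-0.606, 0.364, -0.365, 0.606]
ft_force: [0.2, -0.1, -0.7]
width: 0.0867
```

```bash
python3 -c "
from h import *
c=snap('wrist','w20');print(c['state']['ee_pos'])"
```

```text
[ 0.50904304 -0.04307934  0.16843693]
```

View pics/w20.png

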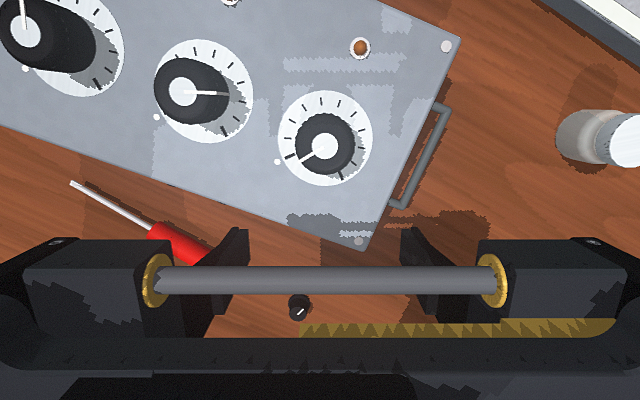

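The wrist view shows the knob seated: disc at (324,146), line end at (300,163), off tick at (290,161). I'll measure the line angle.

```bash
cat > kl.py <<'E'
from m import *
def kl(fn,zt=.118):
    c=snap('wrist',fn);g=c['pixels'].astype(int).sum(2)/3
    u,v=proj(c,[.5552,-.0198,zt]).astype(int);x0,y0=u-30,v-30;sub=g[y0:y0+60,x0:x0+60]
    dk=(sub<120).astype(np.uint8);cn=max(cv2.findContours(dk,0,2)[0],key=cv2.contourArea)
    hull=cv2.convexHull(cn);mask=np.zeros_like(dk);cv2.fillConvexPoly(mask,hull,1);mask=cv2.erode(mask,np.ones((3,3)))
    w=((sub>165)&(mask>0)).astype(np.uint8)
    o=cv2.morphologyEx(w,cv2.MORPH_OPEN,cv2.getStructuringElement(2,(11,11)))
    m=cv2.moments(o,True);p=np.array([m['m10'],m['m01']])/m['m00']+[x0,y0];ctr=onplane(c,*p,zt);print('disc',p,ctr,m['m00'])
    l=w&~cv2.dilate(o,np.ones((5,5),np.uint8));n,lab,s_,ce=cv2.connectedComponentsWithStats(l)
    for k in range(1,n):
        if s_[k,4]>5:
            q=onplane(c,*(ce[k]+[x0,y0]),zt);v=q-ctr;print('line',s_[k,4],ce[k]+[x0,y0],np.hypot(*v[:2]),np.degrees(np.arctan2(v[1],v[0])))
    cv2.imwrite('pics/'+fn+'z.png',cv2.resize(c['pixels'][y0-20:y0+80,x0-20:x0+80],None,fx=6,fy=6,interpolation=cv2.INTER_CUBIC))
kl('w21')
E
python3 kl.py
```

```text
disc [324.3974122  145.39001848] [ 0.55503189 -0.01960018  0.118     ] 541.0
line 42 [306.11904762 156.78571429] 0.014868016424549182 149.76309918606293
line 8 [352.75 157.75] 0.021378847954159706 -85.53751245250203
line 27 [346.03703704 166.66666667] 0.021122124075383768 -106.46551527341187
line 12 [335.08333333 173.58333333] 0.021087642112961665 -131.23144002996355
```

View pics/w21z.png

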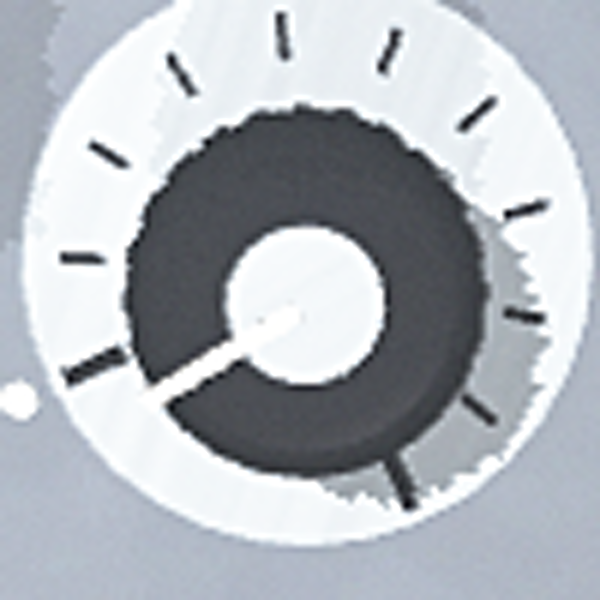

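Run:
```python
from m import *
c=snap('side','s9')
a=cv2.imread('pics/side0.png')[130:320,220:450];b=c['pixels'][130:320,220:450]
cv2.imwrite('pics/s9z.png',np.vstack([cv2.resize(x,None,fx=1.57*1.5,fy=1.57*1)if 0 else cv2.resize(x,(720,298)) for x in (a,b)]))
```

```text
(no output)
```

View pics/s9z.png

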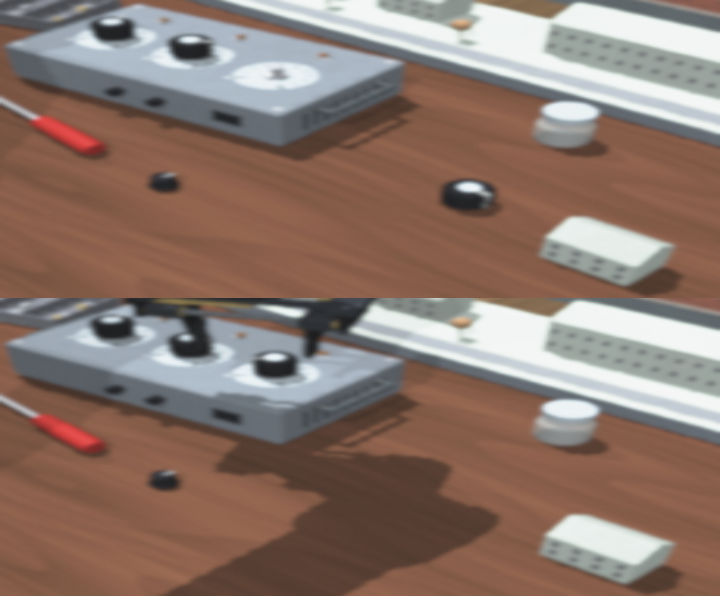

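The house and the other dimmers are unchanged, and the knob stands as tall as the fitted ones. I'll hand the job in.

```bash
python3 -c "
from h import *
s=readout.read_state();print(s['time'],s['ft_force']);print(r.close_job())"
```

```text
18.4667 [ 0.28660685 -0.59114965 -0.08667744]
the job is handed in; nothing more can be done
None
```

The loose knob is on the bare shaft and fully home, turned down to the off mark and released; the job was handed in at about 18.5 s. No verdict was reported.

**Fitting:** I lowered the knob onto the shaft tip with about 3 N and turned it slowly anticlockwise. It dropped in where the camera had shown the flat, then went down to the nut. The highest force I read was about 8 N in any direction, measured at the wrist between moves.

**Last checks:**
- **Seating:** The knob's centre measured within about 0.5 mm of the shaft axis. At bottoming, the gripper height put its underside on the nut, within measuring error.
- **White line:** It measured about 150° against 142° for the off mark. That is roughly 4 mm at the line's tip, inside the 6 mm allowed. I put the overshoot down to the key's play and did not correct it.
- **Off stop not confirmed:** I never felt a clear stop. The torque reading was too noisy, so I stopped by angle and by the camera.
- **Grip offset:** The wrist camera showed the knob sitting about 2 mm off-centre between the pads, though I had expected 0.5 mm. I allowed for that offset and the knob went in. A steady side force of about 5 N remained while turning, and it went when I let go.
- **Bystanders:** By eye, in before-and-after side views, the card house and the other two dimmers look unmoved. I did not measure their lines. The gripper was open and clear of everything.

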